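Make up a puppet arm kit and leg kit

ROBOT

A 7-joint arm with a two-finger parallel gripper is mounted at the origin on the work surface. World frame = base frame: x ahead of the robot, y to its left, z up, the work surface at z = 0. Lengths are in m, angles in rad, forces in N, time in s.
With the tool pointing down it reaches from about 0.425 to 0.875 m from the base axis. Payload 4.7 kg.
Tool frame: the origin (TCP) lies midway between the tips of the shut fingers; the grasp point (between the pads) lies 19 mm behind it (robot.grasp_offset is the distance from the TCP to the grasp point, in m); x points along the fingers, y is the direction in which the jaws open and shut, and the axes are right-handed (so a half turn about x gives the same grasp; the last joint's range is limited). The gripper opens to 85 mm and grips with 20 to 120 N. Pads are 22 mm wide; open, the fingers measure 114 mm over their backs; the gripper's body (76 mm by 85 mm) begins 54 mm behind the grasp point. The pads swing forward as they close: fully open they stand 13 mm farther back than shut.
Start: joints at [1.126, 0.321, -0.07, 1.45, 0.023, 1.371, -0.057], TCP at [0.288, -0.583, 0.231] pointing down, gripper open.
Joint ranges: [-2.86, 2.86], [-0.3, 2.09], [-1.38, 1.24], [0.06, 2.45], [-1.56, 4.7], [0.09, 2.05], [-2.69, 2.69]. Speed limits (rad/s): [2.57, 2.57, 3.14, 3.14, 3.14, 3.14, 3.14].

INTERFACE

Orientations are given as a unit quaternion [x, y, z, w].
In Python, from bench import robot, cams, job gives the robot as it stands. Calls block until the motion is done:
- robot.move_pose(position, orientation): joint-space move of the TCP to a pose.
- robot.movel(position, attitude=None, vel=0.15, guard=None): straight line of the TCP; attitude=None keeps the orientation; vel is the mean speed in m/s. With guard (N) it stops when the force on the tool has changed by that much, and returns True; else False.
- robot.move_j(angles): joint-space move.
- robot.move_gripper(opening, grip_force=None): finger opening in m; grip_force is the grip in N (None keeps the last); returns when the fingers have stopped.
- robot.dwell(seconds).
- robot.ik(position, orientation): joint angles nearest the present ones, or None.
- robot.get_state(): the state.
- cams.read_camera(name): name is "side" or "top" or "wrist"; returns the picture (400x640x3 uint8, blue, green, red); there is no depth.
- cams.camera_params(name): a dict with "vfov" (degrees; the focal length in pixels is half the picture's height over the tangent of half this angle, whatever the lens; pixels are square), "cx", "cy" (the principal point, pixels), "R" (3x3) and "t" (3): a world point X has camera coordinates R X + t. Camera axes: x right, y down, z forward; pixel columns grow to the right and rows downward; lengths in m; the calibration is good to about 2 mm. A picture is of the moment at which its call begins: read the wrist's pose just before it. camera_params takes no time and is no camera call; for the wrist camera it gives the pose at the moment of the call.
A pose or a line that the arm cannot do raises robot.Unreachable and nothing moves.
- job.job_done(): hands the job in, once; it reports no verdict.
The state is a dict: "t": time; "qpos": joint angles; "qvel": joint speeds; "tau": joint torques, N m; "position": TCP position; "orientation": TCP orientation; "ft_force": force on the tool from outside, world axes, zero at the start; "ft_torque": the same for the moment, N m; "opening": finger opening in m.
Only numpy, scipy, OpenCV 4.12 (cv2) and the standard library are available. Lean on these libraries where they do the work, as an engineer would, in place of code of your own. Each camera call takes 0.05 s, during which the arm holds its last target. There are 200 camera calls.

TASK

Make up the two puppet kits. In the shorter tray with two compartments lay the forearm and the hand, one in each compartment, either way about. In the longer tray with three compartments lay the shin in the full-length compartment, the foot in the larger of the two short ones and the knee disc in the smallest; the disc sits flush in the drilling jig, so press the jig's lever down to raise it first. Everything lies flat on its compartment's floor, the same way up as found.

Things in the scene. Friction and masses are not known exactly. Their poses are not given: they have to be found in the camera images.
- forearm_c (a point): Centre of the puppet forearm: the shorter of two plain pale wooden limb bars lying on the bench, with a round stub at each end. 80 mm long over all: middle 56 long x 28 wide x 28 high, stubs 12 long and 20 across. The point is half-way along and half-way up (14 mm over its underside); x along its length, z up. Grip across the 28 mm width. 50 g.
- shin_c (a point): Centre of the puppet shin: the longer wooden limb bar, with a thin flat tongue at each end. 120 mm long over all: middle 90 long x 30 wide x 30 high, tongues 15 long, 10 wide and 22 high. The point is half-way along and half-way up (15 mm over its underside); x along its length, z up. Grip across the 30 mm width. 80 g.
- wood_hand_c (a point): Centre of the flat carved wooden hand lying palm down: 74 mm long, 34 wide; palm 40 long x 24 high at its -x end (a carved thumb on it rises 7 mm more), four straight fingers 17 high towards +x. The point is half-way along and across, 12 mm over the underside; x along its length, z up. Grip across the 34 mm width, best 10 mm towards the palm (-x). 40 g.
- foot_c (a point): Centre of the wooden puppet foot standing on its sole: 72 mm long, 34 wide; ankle block 44 long and 36 high at its -x end with a dark round spot on top, toe 28 long and 18 to 26 high towards +x. The point is half-way along and across, 18 mm over the sole; x along its length, z up. Grip across the 34 mm width, best 12 mm towards the ankle (-x). 60 g.
- disc_c (a point): Centre of the turned wooden knee disc, axis upright: 36 mm diameter, 26 mm high, a small dark dot in the middle of its top. The point is on the axis half-way up. At the start it lies in the round pocket of the drilling jig with its top flush with the jig's top (48 mm over the bench); with the lever fully down it stands about 13 mm proud and stays there. 40 g.
- tray_two: Arm-kit tray, fixed, the shorter: plywood, 112 (x) by 156 mm (y); floor 4 mm, walls and ribs 4 mm thick, tops 10 mm over the bench. Origin under its centre on the bench, z up. One rib along x in the middle makes two equal compartments, 104 x 72 mm inside, centres (0, +38) and (0, -38) mm.
- tray_three: Leg-kit tray, fixed, the longer: 160 (x) by 156 mm (y); floor 4 mm, walls and ribs 4 mm thick, tops 10 mm over the bench. Origin under its centre on the bench, z up. A rib along x in the middle: on the +y side one full-length compartment, 152 x 72 inside, centre (0, +38) mm; on the -y side the larger short one, 92 x 72, centre (+30, -38) mm, and the smallest, 56 x 72, centre (-48, -38) mm.
- jig: Drilling jig: aluminium block fixed on a dark base plate; z up, origin on the bench between block and lever. Block x -6 to +70, y -40 to +40 mm, top 48 mm over the bench (four screw heads near its corners 3 mm higher); round pocket at (+32, 0) mm, 39 across, 26 deep. Base plate 6 high, x -18 to +82, y -55 to +55 mm. The ejector lever sticks out of its -x side.
- lever_pad (a point): Middle of the top of the ejector lever's black pad (34 x 34 mm, 8 mm thick, its outer edge tipped up 0.23 rad at the start, down 0.23 rad at the end) beside the jig, 70 mm in -x from the jig's origin and 56 mm over the bench at the start. Press straight down: it swings down about 34 mm to 22 mm over the bench, moving 6 mm outwards (-x of the jig). Takes about 3 N and stays where it is left.
- ejector (a joint): Angle of the ejector lever (rad): 0 at the start (disc down), 0.47 fully down (disc raised about 13 mm).
Mind the look-alikes: they are no part of the job. Leave any orange look-alike of the part that bears wood_hand_c alone.

How it is judged:
On the way:
1. The lever is pressed down and the knee disc stands up out of its pocket (value of joint ejector above 0.3 rad and z of disc_c in the frame of jig above 0.0425 m), for 0.2 s.
At the end, for the whole second after the job is handed in: Forearm and hand in the arm tray's two compartments, one in each; shin, foot and knee disc each in its own compartment of the leg tray. Each centre inside its compartment, underside within 3 mm of the floor, within 0.1 rad of level; all released and at rest (under 20 mm/s) ((((x of forearm_c in the frame of tray_two between -0.028 and 0.028 m and y of forearm_c in the frame of tray_two between 0.016 and 0.062 m and z of forearm_c in the frame of tray_two between 0.015 and 0.021 m and angle between forearm_c's own z axis and vertical below 0.1 rad) and (x of wood_hand_c in the frame of tray_two between -0.028 and 0.028 m and y of wood_hand_c in the frame of tray_two between -0.062 and -0.016 m and z of wood_hand_c in the frame of tray_two between 0.013 and 0.019 m and angle between wood_hand_c's own z axis and vertical below 0.1 rad)) or ((x of forearm_c in the frame of tray_two between -0.028 and 0.028 m and y of forearm_c in the frame of tray_two between -0.062 and -0.016 m and z of forearm_c in the frame of tray_two between 0.015 and 0.021 m and angle between forearm_c's own z axis and vertical below 0.1 rad) and (x of wood_hand_c in the frame of tray_two between -0.028 and 0.028 m and y of wood_hand_c in the frame of tray_two between 0.016 and 0.062 m and z of wood_hand_c in the frame of tray_two between 0.013 and 0.019 m and angle between wood_hand_c's own z axis and vertical below 0.1 rad))) and x of shin_c in the frame of tray_three between -0.03 and 0.03 m and y of shin_c in the frame of tray_three between 0.016 and 0.062 m and z of shin_c in the frame of tray_three between 0.016 and 0.022 m and angle between each of shin_c, foot_c, disc_c's own z axis and vertical below 0.1 rad and x of foot_c in the frame of tray_three between 0.008 and 0.052 m and y of foot_c in the frame of tray_three between -0.062 and -0.016 m and z of foot_c in the frame of tray_three between 0.019 and 0.025 m and x of disc_c in the frame of tray_three between -0.062 and -0.034 m and y of disc_c in the frame of tray_three between -0.062 and -0.016 m and z of disc_c in the frame of tray_three between 0.014 and 0.02 m and linear speed of each of forearm, wood_hand, shin, foot, disc below 0.02 m/s and contact force between each of forearm, wood_hand, shin, foot, disc and the fingers below 0.05 N); the robot touches nothing.
It also fails if it takes over 136 s, if anything falls off the work surface, if the arm or the gripper's body presses on something with over 40 N, if the wrist force passes 120 N, or if a joint passes its speed limit or range.

## Working session

There is one attempt and no reset: what is moved stays moved. The work goes in short steps, each a Python script; the robot and the scene stay as the last script left them, time stands still between calls to the robot, and variables do not carry over. Pictures are saved under pics/ and viewed, about 12 in all and at most 16, crops included, and the job is handed in when it is done.

```bash
mkdir -p pics; ls; python3 - <<'E'
from bench import robot,cams,job
import cv2
for n in("top","side"):
    im=cams.read_camera(n);cv2.imwrite(f"pics/{n}0.png",im)
    print(n,cams.camera_params(n))
print(robot.get_state(),robot.grasp_offset)
print(cams.camera_params("wrist"))
E
```

```text
pics
top {'vfov': 43.41606020063866, 'cx': 319.3634350061219, 'cy': 194.27741178203365, 'R': array([[ 0.02789587, -0.99953525,  0.01229279],
       [-0.99860594, -0.02841699, -0.04448193],
       [ 0.04481058, -0.01103479, -0.99893456]]), 't': array([-0.03572369,  0.59981565,  1.22160184])}
side {'vfov': 57.53839183992888, 'cx': 322.6223370780989, 'cy': 194.44054905233997, 'R': array([[ 0.89733566, -0.44134606, -0.00153779],
       [-0.31262926, -0.63316419, -0.70807207],
       [ 0.31153114,  0.63585907, -0.7061385 ]]), 't': array([-0.53679145,  0.22442233,  0.7288798 ])}
{'t': 0.1, 'qpos': array([ 1.1261016 ,  0.32174862, -0.07013327,  1.45153916,  0.02256376,
        1.37079423, -0.05689154]), 'qvel': array([ 0.00137137, -0.00191372, -0.00160362, -0.00299072,  0.00030041,
       -0.0019542 ,  0.0004941 ]), 'tau': array([ 2.39019901e-04, -4.94877255e+01, -3.83771136e-01, -3.15210629e+01,
        1.30068505e-02,  7.46990845e-03, -2.73197435e-05]), 'position': array([ 0.28765   , -0.58235826,  0.23034035]), 'orientation': array([-0.68842574, -0.16139782,  0.68872799, -0.16023263]), 'ft_force': array([-0.4357877 ,  0.04438021, -0.50413983]), 'ft_torque': array([-0.00465664,  0.00772841, -0.02415325]), 'opening': 0.08553490745864976} 0.0187
{'vfov': 63.40375495160506, 'cx': 324.91394116352353, 'cy': 195.32252501191104, 'R': array([[ 0.44274597, -0.89664652, -0.00101459],
       [-0.85797873, -0.42398077,  0.29002209],
       [-0.26047746, -0.12753561, -0.95701941]]), 't': array([-0.64791396, -0.03717269,  0.37957443])}
```

View pics/top0.png

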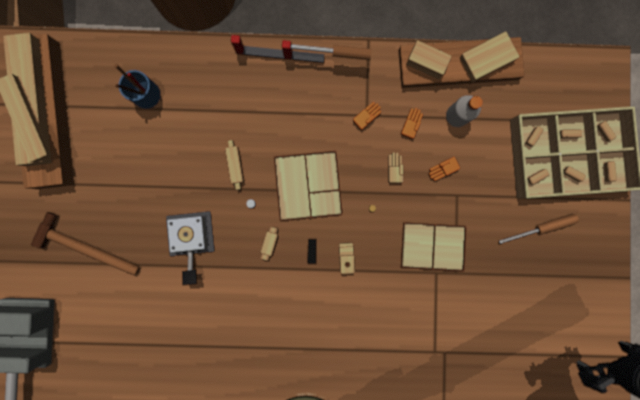

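View pics/side0.png

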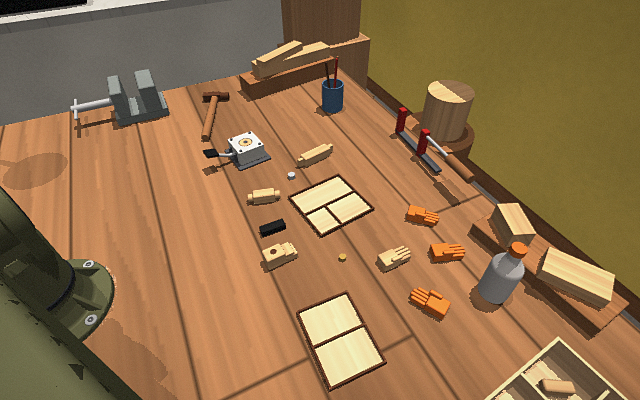

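The top view shows the jig at (187,235) with its lever pad at (190,277), the shin at (234,165), the three-compartment tray at (308,186) and the forearm at (269,244). The foot is at (347,259), the hand at (396,168) and the two-compartment tray at (434,247). The side view agrees. I'll enlarge the top view to read positions off it.

```bash
python3 - <<'E'
import cv2
im=cv2.imread("pics/top0.png")
for n,(c,r) in {"A":(160,138),"B":(330,138)}.items():
    cv2.imwrite(f"pics/{n}.png",cv2.resize(im[r:r+150,c:c+190],None,fx=4,fy=4,interpolation=cv2.INTER_CUBIC))
E
```

```text
(no output)
```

View pics/A.png

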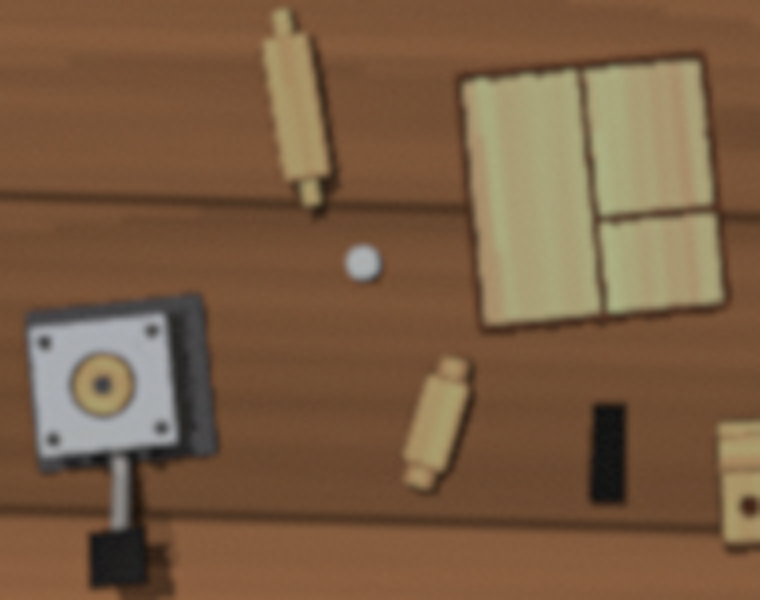

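View pics/B.png

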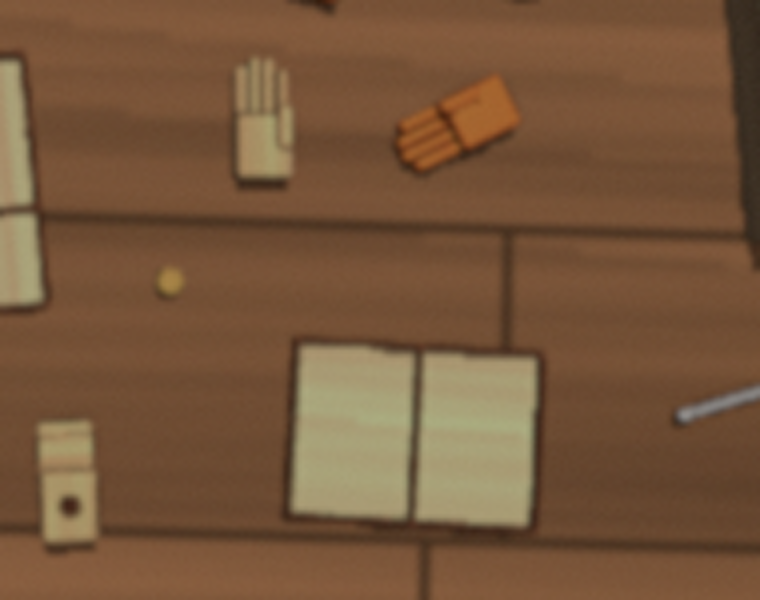

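Reading crop A (offset 160,138, 4x):
- Tray three corners: (460,77), (703,55), (728,303), (483,328). Its small compartment is at the bottom right.
- Disc dot (102,384) and lever pad (118,559).
- Shin tongue ends (283,14) and (312,203); forearm ends (457,362) and (420,484).

Reading crop B (offset 330,138, 4x):
- Tray two corners: (295,342), (541,354), (533,528), (285,518).
- Hand from (258,58) to (263,181).
- Foot toe end (66,423), ankle spot (69,506), ankle end (70,546).

```bash
cat > h.py <<'E'
from bench import robot,cams,job
import numpy as np,cv2
from scipy.spatial.transform import Rotation as Ro
def ray(cam,p,z):
    "pixel -> world point on plane z"
    c=cam if isinstance(cam,dict) else cams.camera_params(cam)
    f=200/np.tan(np.radians(c["vfov"]/2)); R=np.array(c["R"])
    d=R.T@np.array([(p[0]-c["cx"])/f,(p[1]-c["cy"])/f,1]); o=-R.T@np.array(c["t"])
    return o+d*(z-o[2])/d[2]
def A(u,v,z,off=(160,138)): return ray("top",(off[0]+(u+.5)/4-.5,off[1]+(v+.5)/4-.5),z)
def B(u,v,z): return A(u,v,z,(330,138))
def quat(th):
    "tool down, jaws along the y of a part whose x is at yaw th"
    x=np.array([0,0,-1.]);y=np.array([-np.sin(th),np.cos(th),0])
    return Ro.from_matrix(np.c_[x,y,np.cross(x,y)]).as_quat()
E
cat > scene.py <<'E'
from h import *
yaw=lambda d:np.arctan2(d[1],d[0])
def tray(c):
    tl,tr,br,bl=c
    return np.mean(c,0),yaw((tl-bl)+(tr-br)),[np.linalg.norm(v) for v in(tl-bl,tr-br,tl-tr,bl-br)]
T3=tray([A(u,v,.010) for u,v in((460,77),(703,55),(728,303),(483,328))])
T2=tray([B(u,v,.010) for u,v in((295,342),(541,354),(533,528),(285,518))])
disc=A(102,384,.048);pad=A(118,559,.056);jy=yaw(disc-pad)
def two(p,q): return (p+q)/2,yaw(p-q),np.linalg.norm(p-q)
fore=two(A(457,360,.018),A(420,487,.018)); shin=two(A(283,12,.02),A(312,205,.02))
hand=two(B(258,58,.015),B(263,183,.02)); foot=two(B(66,423,.018),B(70,546,.034)); spot=B(69,506,.036)
E
python3 - <<'E'
from scene import *
np.set_printoptions(precision=4,suppress=True)
for n in "T3 T2 disc pad jy fore shin hand foot spot".split(): print(n,globals()[n])
print(np.linalg.norm((disc-pad)[:2]))
for p,th in((fore[0],fore[1]),(shin[0],shin[1]),(disc,jy),(pad,jy),(T3[0],T3[1]),(T2[0],T2[1])):
  for k in(0,np.pi,-np.pi/2):
    q=robot.ik([p[0],p[1],.03],quat(th+k)); print(np.hypot(*p[:2]).round(3),q)
E
```

```text
T3 (array([0.6223, 0.0097, 0.01  ]), np.float64(0.1246319968190384), [np.float64(0.15557756552922414), np.float64(0.15416300498567967), np.float64(0.15086065256710282), np.float64(0.1514518126013749)])
T2 (array([ 0.4802, -0.3021,  0.01  ]), np.float64(-0.0338566162399577), [np.float64(0.10806664073453962), np.float64(0.10691296669125819), np.float64(0.15220718176978298), np.float64(0.1527963616139663)])
disc [0.4965 0.2975 0.048 ]
pad [0.3946 0.2821 0.056 ]
jy 0.15058705289616683
fore (array([0.477 , 0.0999, 0.018 ]), np.float64(-0.25214692808218747), np.float64(0.08020032217714694))
shin (array([0.6668, 0.1921, 0.02  ]), np.float64(0.18362119887809236), np.float64(0.11992957969087092))
hand (array([ 0.6711, -0.2024,  0.0175]), np.float64(0.05043940207189084), np.float64(0.0778356125120406))
foot (array([ 0.446, -0.089,  0.026]), np.float64(0.044151505919938806), np.float64(0.07453274336681251))
spot [ 0.4337 -0.0893  0.036 ]
0.10303715848062578
0.487 [ 0.628   0.3327 -0.9842  2.0319  0.3412  0.9491  0.7848]
0.487 [ 0.4887  0.2788 -0.8194  2.0354  0.2537  0.9289 -2.288 ]
0.487 [ 0.6
[... 312 characters left out ...]
79 [ 0.0788  0.4821 -0.8053  1.8167  0.4043  1.0154 -2.3082]
0.579 [ 0.1747  0.5375 -0.9371  1.8138  0.4969  1.0461 -0.8031]
0.485 [ 0.2829  0.3632 -1.0677  2.0356  0.3893  0.9617  0.7351]
0.485 [ 0.2378  0.3374 -1.0109  2.0366  0.3517  0.951  -2.377 ]
0.485 [ 0.3532  0.4157 -1.1613  2.0342  0.4607  0.9852 -0.8918]
0.622 [ 0.5187  0.5464 -0.7343  1.7069  0.4132  1.0494  1.3421]
0.622 [ 0.3785  0.4931 -0.5464  1.7119  0.293   1.0188 -1.7163]
0.622 [ 0.4557  0.5195 -0.6485  1.7091  0.3564  1.0338 -0.1897]
0.567 [ 0.9828  0.3871 -0.5482  1.852   0.2411  0.9685  1.8667]
0.567 [ 0.7005  0.3412 -0.215   1.8623  0.0881  0.9472 -1.1587]
0.567 [ 0.8592  0.3617 -0.4007  1.8564  0.1697  0.9567  0.3496]
```

Sizes and spacings agree with those given: pad to disc 103 mm against 102, forearm 80, shin 120. Next I press the lever, then lift the disc.

```bash
cat >> h.py <<'E'
def rp(): 
    s=robot.get_state(); return round(s["t"],1),s["position"].round(4),s["ft_force"].round(1),round(s["opening"],4)
def fr(o,th,dx,dy): 
    return np.array([o[0]+np.cos(th)*dx-np.sin(th)*dy,o[1]+np.sin(th)*dx+np.cos(th)*dy])
def go(xy,z,th,vel=.15,guard=None): return robot.movel([xy[0],xy[1],z],quat(th),vel=vel,guard=guard)
def jgo(xy,z,th): robot.move_pose([xy[0],xy[1],z],quat(th))
E
python3 - <<'E'
from scene import *
robot.move_gripper(0.0)
p=fr(pad,jy,-.003,0)
jgo(p,.12,jy); go(p,.066,jy); print(rp())
print(go(p,.0195,jy,.04,guard=25),rp())
go(p,.12,jy); robot.move_gripper(.085)
up=fr(disc,jy,-.075,0)
jgo(up,.2,jy); print(rp())
c=cams.camera_params("wrist"); im=cams.read_camera("wrist"); np.save("c1.npy",c,allow_pickle=True); cv2.imwrite("pics/w1.png",im)
E
```

```text
(4.5, array([0.3917, 0.2819, 0.0661]), array([ 0.1, -0.7,  0.6]), -0.0)
True (5.5, array([0.3905, 0.2816, 0.0236]), array([-3. , -2.3, 11.5]), 0.0001)
(7.5, array([0.4231, 0.2866, 0.2009]), array([-0.9, -0.1, -1. ]), 0.085)
```

View pics/w1.png

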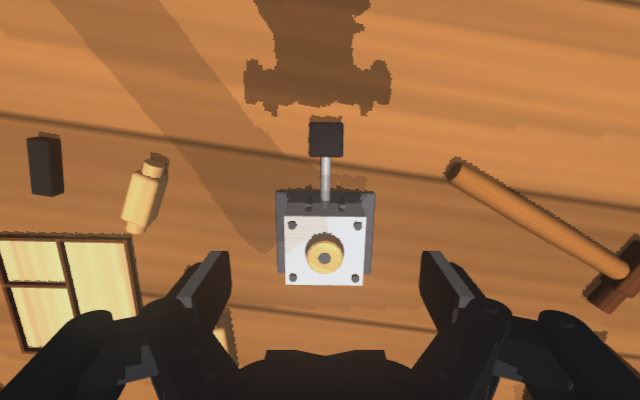

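The disc now stands proud in the jig, with its dot at (324,258), and the lever is down. I'll take the dot's position from this picture and pick the disc.

```bash
python3 - <<'E'
from scene import *
d=ray(np.load("c1.npy",allow_pickle=True).item(),(324,258),.061); print(d,disc)
assert np.linalg.norm((d-disc)[:2])<.006
d=(d+disc)/2
jgo(d,.12,jy); robot.move_gripper(.06)
print(go(d,.0515,jy,.08,guard=15),rp())
robot.move_gripper(0,30); print(rp())
go(d,.16,jy); print(rp())
t=fr(T3[0],T3[1],-.048,-.038)
jgo(t,.12,T3[1]); print(go(t,.0215,T3[1],.08,guard=8),rp())
robot.move_gripper(.050); print(rp())
go(t,.15,T3[1]); print(rp())
c=cams.camera_params("wrist"); im=cams.read_camera("wrist"); cv2.imwrite("pics/w2.png",im)
E
```

```text
[0.49769165 0.29838621 0.061     ] [0.49650764 0.29753331 0.048     ]
False (9.4, array([0.4975, 0.2983, 0.052 ]), array([ 0.3, -0.9,  0.8]), 0.0601)
(9.8, array([0.4975, 0.2982, 0.0523]), array([-0.2, -0.8,  4.8]), 0.0344)
(10.6, array([0.4966, 0.2974, 0.1589]), array([-0.5, -0.1, -1. ]), 0.0339)
False (13.3, array([ 0.5799, -0.0339,  0.0221]), array([-0.5,  0.3,  0.1]), 0.0338)
(13.6, array([ 0.5796, -0.034 ,  0.0218]), array([ 0.4,  0.5, -0.1]), 0.0501)
(14.6, array([ 0.5787, -0.0341,  0.149 ]), array([-1.3,  0.4,  0.1]), 0.0496)
```

View pics/w2.png

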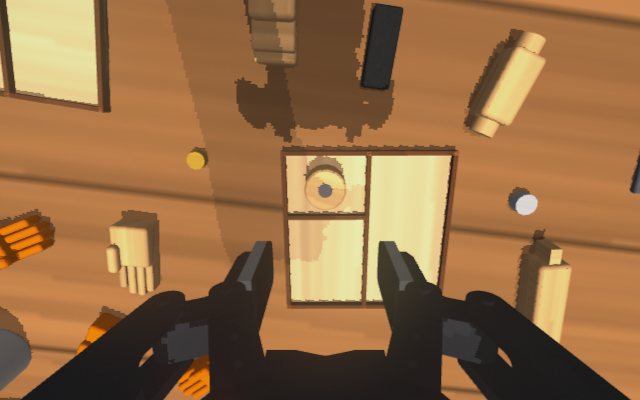

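The disc sits in the smallest compartment, dot at (326,190). Next come the shin, foot, forearm and hand, stopping if a grip width is wrong.

```bash
python3 - <<'E'
from scene import *
foot_c=(foot[0]+np.array([*fr(spot,foot[1],.014,0),0]))/2
jobs=[("shin",shin[0],shin[1],0,.030,.008,T3,(0,.038)),
("foot",foot_c,foot[1],-.012,.034,.008,T3,(.030,-.038)),
("fore",fore[0],fore[1],0,.028,.008,T2,(0,.038)),
("hand",hand[0],hand[1],-.010,.034,.006,T2,(0,-.038))]
for n,c,th,dx,w,z,T,pl in jobs:
    p=fr(c,th,dx,0); t=fr(T[0],T[1],pl[0]+dx,pl[1])
    jgo(p,.12,th); robot.move_gripper(.07)
    g=go(p,z,th,.1,guard=15); robot.move_gripper(0,30); o=rp(); print(n,g,o)
    if g or abs(o[3]-w)>.005: print("STOP");break
    zz=o[1][2]
    go(p,.12,th); print(rp()[3]); jgo(t,.1,T[1])
    print(go(t,zz+.0045,T[1],.08,guard=8),rp())
    robot.move_gripper(w+.011); go(t,.12,T[1])
print(rp())
E
```

```text
shin False (17.7, array([0.6672, 0.1923, 0.0086]), array([0.1, 0.6, 1.9]), 0.029)
0.0294
False (20.5, array([0.6181, 0.0476, 0.0137]), array([ 0.5, -0.7, -1. ]), 0.0294)
foot False (24.6, array([ 0.4353, -0.0896,  0.0085]), array([-0.8,  0.7,  4.7]), 0.0338)
0.0334
False (27.7, array([ 0.6453, -0.0256,  0.0135]), array([-0.8,  0.5, -0.2]), 0.0334)
fore False (31.8, array([0.4774, 0.0999, 0.0084]), array([0.8, 0.2, 4. ]), 0.0275)
0.0274
False (35.3, array([ 0.4819, -0.2643,  0.0133]), array([ 0.3, -0.3, -0.4]), 0.0274)
hand False (39.3, array([ 0.6616, -0.203 ,  0.0066]), array([0. , 1. , 2.9]), 0.0331)
0.0332
False (42.4, array([ 0.4694, -0.3399,  0.0116]), array([ 0.6, -0. , -1.2]), 0.0333)
(43.6, array([ 0.4682, -0.3396,  0.1191]), array([ 0.2, -0.2,  0.1]), 0.0453)
```

All grips had the expected width. I'll move clear and check.

```bash
python3 - <<'E'
from scene import *
robot.move_j([1.126,.321,-.07,1.45,.023,1.371,-.057]); print(rp())
im=cams.read_camera("top"); s=cams.read_camera("side")
cv2.imwrite("pics/t3.png",cv2.resize(im[138:288,270:470],None,fx=4,fy=4,interpolation=cv2.INTER_CUBIC))
cv2.imwrite("pics/s3.png",cv2.resize(s[160:395,210:450],None,fx=2.5,fy=2.5,interpolation=cv2.INTER_CUBIC))
E
```

```text
(45.1, array([ 0.2886, -0.582 ,  0.2303]), array([0.2, 0.9, 0. ]), 0.0449)
```

View pics/t3.png

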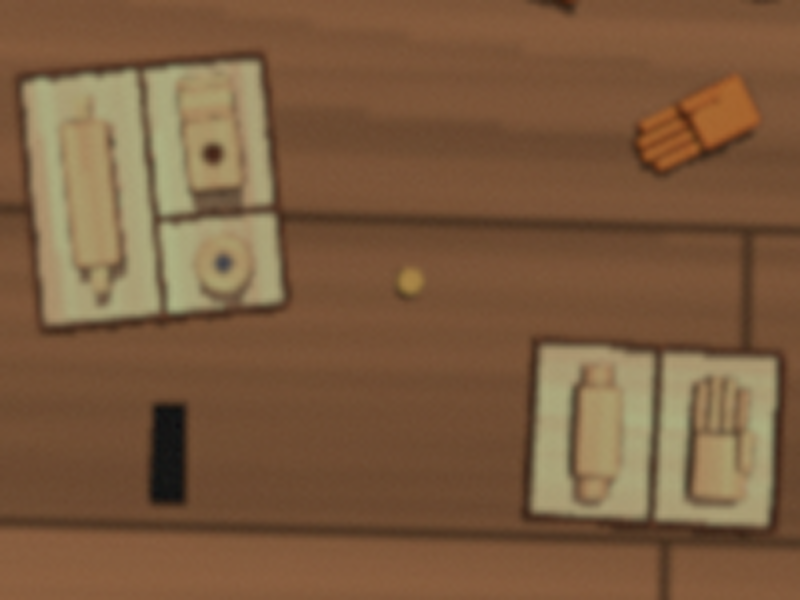

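View pics/s3.png

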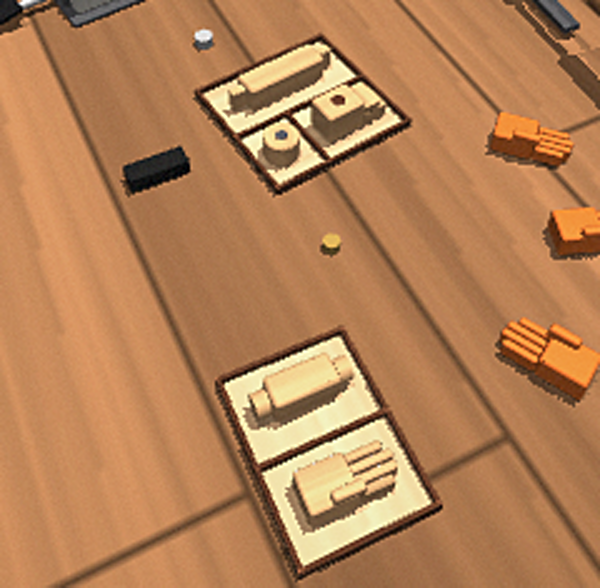

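Both views show all five parts lying flat and centred in their compartments. In the top crop the shin is at (92,195), the foot spot at (212,153), the disc at (222,263), the forearm at (597,432) and the hand at (718,440). The arm is clear, so I'm handing in.

```bash
python3 -c "
from bench import job; print(job.job_done())"
```

```text
the job is handed in; nothing more can be done
None
```

Both puppet kits are made up, and I handed the job in at about 45 s of the 136 s allowed; no verdict is reported.

I pressed the lever down until the 25 N guard stopped it at 23.6 mm, and the wrist camera showed the disc standing proud. I then placed the disc, shin, foot, forearm and hand, with the forearm in the arm tray's +y compartment and the hand in the other.

- **Grips:** every measured width was within about 2 mm of the part's size, and no guard tripped while picking or placing.
- **Final views:** the top and side cameras showed all five parts flat and well inside their compartments. The orange look-alike hands were untouched, and the arm was back at its start pose touching nothing.
- **Disagreement:** the tray outlines measured 3–5 mm small on the top picture, because I read the corners inside the dark edges. This was harmless given the tolerances.

No check failed, but I judged flatness and final positions by eye from the pictures and did not measure them.

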